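# Hang the saddle plate over the drip rail and lock it with the keeper

## Robot

A 7-joint arm with a two-finger parallel gripper is mounted at the origin on the work surface. World frame = base frame: x ahead of the robot, y to its left, z up, the work surface at z = 0. Lengths are in mm, angles in rad, forces in N, time in s.
With the tool pointing down it reaches from about 400 to 875 mm from the base axis. Payload 4.4 kg.
Tool frame: the origin (TCP) lies midway between the tips of the shut fingers; the grasp point (between the pads) lies 19 mm behind it; z points along the fingers, y is the line along which they close (so a half turn about z gives the same grasp; the last joint's range is limited). The gripper opens to 85 mm and grips with 20 to 120 N. Pads are 22 mm wide; open, the fingers measure 114 mm over their backs; the gripper's body (76 mm by 85 mm) begins 54 mm behind the grasp point. The pads swing forward as they close: fully open they stand 13 mm farther back than shut.
Start: joints at [-1.357, 0.628, 0.038, 1.517, -0.027, 0.996, -0.02], TCP at [179.482, 624.743, 231.313] pointing down, gripper open.
Joint ranges: [-3.06, 3.06], [-0.37, 2.12], [-1.25, 1.32], [0.18, 2.47], [-1.1, 4.24], [0.23, 1.98], [-2.94, 2.94]. Speed limits (rad/s): [2.57, 2.57, 3.14, 3.14, 3.14, 3.14, 3.14].

## Interface

Orientations are given as [roll, pitch, yaw] about the fixed x, y, z axes, in that order (R = Rz(yaw) Ry(pitch) Rx(roll)).
In Python, from cell import ctrl gives the robot as it stands.
- The arm moves only by the shell command python3 -m crank 'ROWS' [OPENING]. ROWS is JSON, a list that holds one entry, the list of rows, each a list of 4 numbers: the shift along the tool's x, y, z normalised to -1 to 1, where 1 is 2.5 cm, then the turn about the tool's z normalised to -1 to 1, where 1 is 0.08 rad. In form: [[[dx, dy, dz, turn], ...]]. A call has 1 to 12 rows; each row shifts and turns the commanded pose from where the row before left it, along the tool's axes as they then stand; what a row does not reach is not made up. A row lasts 1/12 s, in which the tool goes at most 41.7 mm and 7.16 degrees, less where a joint would pass 70% of its speed; a pose out of reach is approached as far as the arm can. A call with a number of a shift or a turn outside -1 to 1 is refused whole. A call with a gripper value outside its range is refused whole. OPENING is the closure, from -1 (fully open) to 1 (shut), set as the call begins (- or left out, the last holds). The fingers move at their own pace and stop on an object; the grip force is fixed at half the most. Time passes only in rows, so rows that do not move let the fingers close. It gives the time, the measured TCP pose, the force, the opening and the grip force at its end, in the units of the state.
- ctrl.read_state(): the state, without advancing time (a new reading comes with each control period).
- ctrl.get_image(name): name is "scene" or "top" or "wrist"; returns a dict with "img" (400x640x3 uint8, red, green, blue), "intrinsics" (3x3 intrinsics, pixels), "extrinsics" (4x4, takes a point from camera to world coordinates). Camera axes: x right, y up, looking along -z (the intrinsics and any distortion apply to the point x, -y, -z); pixel columns grow to the right and rows downward; lengths in mm; the calibration is good to about 2 mm. A picture is of the moment at which its call begins. There is no depth.
- ctrl.finish_job(): hands the job in; it is judged then, once.
Trained networks look in the newest picture that a camera, given by its name, has taken for a name from the list of things; names that differ only in an ending like _2 or _b are one class to them, and where a whole thing is asked for, a point or a joint stands for the part that bears it (a point fixed in the world has none). Each returns a list of dicts, best first, with "confidence" (0 to 1); they miss things now and then, are a little off and sometimes report something else, mostly with a low value. They report only what shows in the picture. A call takes as long as a camera call. They do not tell look-alikes from the thing itself.
- ctrl.find_in(camera, target): "position" ([row, column] in pixels, amid what is visible of it).
- ctrl.trace(camera, target): "mask" (400x640 bool, what is visible of it) and "position" ([row, column] in pixels, amid what is visible of it).
- ctrl.place_of(camera, target): "position" ([row, column] in pixels: a listed point, or the origin of a listed thing).
The state is a dict: "clock": time; "qpos": joint angles; "qd": joint speeds; "tau": joint torques, N m; "eef_pos": TCP position; "tool_rot": TCP orientation; "force": force on the tool from outside, world axes, zero at the start; "torque": the same for the moment, N m; "width": finger opening in mm; "gripper_force": force on a finger pad.
Only numpy, scipy, OpenCV 4.12 (cv2) and the standard library are available. Lean on these libraries where they do the work, as an engineer would, in place of code of your own. Each camera call takes 0.05 s, during which the arm holds its last target. There are 200 camera calls.

## Task

Hang the bent metal saddle over the bar of the rail, in the bay at the end away from the keeper, so that it straddles the bar with its crown up and rests on it; it lies flat on its side, so first lean it crown-up in the sloping rest, let go and take it again across its crown. Then slide the keeper along the bar fully to its end stop, so that the saddle is kept between it and the end post. Leave the bottles, beaker, jar and stopper standing where they are.

Things in the scene. Friction and masses are not known exactly. Their poses are not given: they have to be found in the camera images.
- saddle: Loose U-channel of dark grey metal sheet, 4 mm thick: two legs joined by a crown. It starts on its side. Origin: centre of the underside as it lies. x: from the legs' free edges (-29 mm) to the crown's outer face (+29 mm), points up when hung; y: its length (130 mm, legs stepped to 104 mm in the last 24 mm at the free edges); z: up as it lies (legs' outer faces at 0 and 36 mm, gap 28 mm). 0.2 kg
- saddle_crown (a point): middle of the crown's outer face of the saddle (saddle frame x=29, y=0, z=18 mm)
- saddle_seat (a point): middle of the crown's inner face of the saddle, the face that sits on the bar (saddle frame x=25, y=0, z=18 mm)
- rest: Fixed grey sloping rest, base 120 x 130 x 8 mm. Two runners, 20 mm wide at y=+-46 mm (72 mm open gap between), slope up at 45 degrees towards +x; toe lips 16 mm proud of the slope at their lower ends. Slope meets lips at x=-20.5, z=55 mm; runners end 50 mm up the slope, a leaning saddle stands 8 mm past them. Origin: on the bench below the seat, mid gap
- rest_seat (a point): point on the rest's slope plane midway between the runners, 29 mm up from the toe lips (rest frame 0, 0, 75.5 mm): the saddle's origin lies here when it leans with its free edges on the lips, crown uphill (saddle x then points 45 degrees up along rest x, saddle y = rest y)
- rail: Fixed rail stand: white base 110 x 360 x 10 mm, two steel end posts 16 x 14 mm at y=+-162 mm, 162 mm tall, and between them a round steel bar, 18 mm diameter, along y at x=0, z=150 mm (centre line). Origin: centre of the base, on the bench. The saddle's bay is at the +y end.
- rail_bay (a point): top of the bar in the middle of the bay (rail frame x=0, y=83, z=159 mm): the saddle's seat belongs here. When the keeper is home the bay is 144 mm long, for the 130 mm saddle.
- keeper (a joint): Travel in m of the keeper, a steel block 32 x 24 x 32 mm round the bar that slides along it towards rail +y: 0 at the -y end (block centre at rail y=-135 mm), starts near there, end stop at 0.134 (block centre at rail y=-1 mm). It slides stiffly (about 1.5 N).
- keeper_grip (a point): middle of the keeper's upright grip tab, 12 mm thick (rail x) by 22 mm (rail y), 42 mm above the bar's centre line; the tab runs from 16 to 50 mm above that line
- bottle0: amber glass bottle with white cap, 46 mm diameter, 115 mm tall, standing; origin under its foot
- bottle1: same as bottle0
- bottle2: same as bottle0
- beaker: small open glass beaker, 64 mm diameter, 75 mm tall; origin under its foot
- jar: white plastic jar, 60 mm diameter, 70 mm tall; origin under its foot
- stopper: black rubber stopper, 36 mm diameter, 30 mm tall; origin under its foot
Things that resemble listed ones, but are neither listed nor needed, are in the scene too. What is shaped like the saddle but yellow is not meant.

How it is judged (in metres and radians):
On the way, in this order (a step that is already met when the one before it is completed fails the run):
1. the saddle leans crown-up in the sloping rest, let go (distance between saddle and rest_seat below 0.02 m and angle between saddle's own x axis and vertical between 0.6 and 1 rad and contact force between saddle and the fingers below 0.1 N and linear speed of saddle below 0.03 m/s), for 0.2 s.
2. the saddle hangs over the bar, let go, with the keeper not yet home (angle between saddle's own x axis and vertical below 0.3 rad and angle between the y axis of saddle and the y axis of rail, either way round below 0.12 rad and x of saddle_seat in the frame of rail between -0.01 and 0.01 m and z of saddle_seat in the frame of rail between 0.15 and 0.165 m and contact force between saddle and the fingers below 0.1 N and linear speed of saddle below 0.03 m/s and y of saddle_seat in the frame of rail above 0.03 m and value of joint keeper below 0.12 m), for 0.2 s.
At the end, for the whole second after the job is handed in: The saddle is released and still, astride the bar: crown up and along the bar (0.3, 0.12 rad), seat on the bar top (10 mm sideways, 150 to 165 mm high), 66 to 100 mm along rail +y from its middle, between the end post and the keeper, which is within 4 mm of its end stop (angle between saddle's own x axis and vertical below 0.3 rad and angle between the y axis of saddle and the y axis of rail, either way round below 0.12 rad and x of saddle_seat in the frame of rail between -0.01 and 0.01 m and z of saddle_seat in the frame of rail between 0.15 and 0.165 m and contact force between saddle and the fingers below 0.1 N and linear speed of saddle below 0.03 m/s and y of saddle_seat in the frame of rail between 0.066 and 0.1 m and value of joint keeper above 0.13 m); the robot touches nothing.
It fails at once if a bottle, the beaker, the jar or the stopper is knocked over or shifted by more than 30 mm (distance of any of bottle0, bottle1, bottle2, beaker, jar, stopper from where it was at the start of the episode above 0.03 m or angle between any of bottle0, bottle1, bottle2, beaker, jar, stopper's own z axis and vertical above 0.5 rad).
It also fails if it takes over 72 s, if anything falls off the work surface, if the arm or the gripper's body presses on something with over 40 N, if the wrist force passes 120 N, or if a joint passes its speed limit or range.

## Working session

There is one attempt and no reset: what is moved stays moved. The work goes in short steps, Python scripts to look and compute and a shell command to move; the robot and the scene stay as the last step left them, time stands still between calls to the robot, and variables do not carry over. Pictures are saved under pics/ and viewed, at most 10 in all, crops included, and the job is handed in when it is done.

```bash
ls; mkdir -p pics; cat > h.py <<'E'
import numpy as np, cv2
from cell import ctrl
from scipy.spatial.transform import Rotation as R
def cam(n):
    return ctrl.get_image(n)
def ray(c,px):
    K=np.array(c["intrinsics"]);T=np.array(c["extrinsics"])
    r,cc=px
    d=np.linalg.inv(K)@[cc,r,1]; d=np.array([d[0],-d[1],-d[2]])
    return T[:3,3],T[:3,:3]@d
def atz(c,px,z):
    o,d=ray(c,px); return o+d*(z-o[2])/d[2]
def proj(c,P):
    K=np.array(c["intrinsics"]);T=np.array(c["extrinsics"])
    p=T[:3,:3].T@(np.array(P)-T[:3,3]); p=np.array([p[0],-p[1],-p[2]]); q=K@p; return q[[1,0]]/q[2]
def tri(obs):
    A=np.zeros((3,3));b=np.zeros(3)
    for c,px in obs:
        o,d=ray(c,px);d=d/np.linalg.norm(d);M=np.eye(3)-np.outer(d,d);A+=M;b+=M@o
    return np.linalg.solve(A,b)
def save(c,name): cv2.imwrite("pics/"+name,c["img"][:,:,::-1])
E
python3 - <<'E'
from h import *
np.set_printoptions(precision=1,suppress=True)
C={}
for n in("scene","top"):
    C[n]=cam(n); save(C[n],n+"0.png"); print(n,C[n]["extrinsics"])
    for t in("saddle","saddle_crown","rest","rest_seat","rail","rail_bay","keeper_grip","keeper","bottle0","beaker","jar","stopper"):
        print(n,t,[(round(d["confidence"],2),np.array(d["position"]).round(1).tolist()) for d in ctrl.place_of(n,t)[:4]])
s=ctrl.read_state();print(s["eef_pos"],s["tool_rot"],s["clock"])
E
```

```text
pics
scene [[   0.6   -0.6    0.5 1032.5]
 [   0.8    0.5   -0.4 -431.3]
 [   0.     0.7    0.8  877.9]
 [   0.     0.     0.     1. ]]
scene saddle [(0.88, [262.0, 308.4]), (0.63, [219.8, 272.5])]
scene saddle_crown [(0.78, [228.9, 262.1]), (0.76, [377.1, 183.3]), (0.63, [258.3, 296.8])]
scene rest [(0.85, [271.7, 212.4])]
scene rest_seat [(0.92, [259.4, 210.0])]
scene rail [(0.56, [193.9, 383.8])]
scene rail_bay [(0.66, [136.3, 407.5])]
scene keeper_grip [(0.48, [163.8, 364.5])]Traceback (most recent call last):
  File "<stdin>", line 7, in <module>
ValueError: it knows: beaker, bottle, jar, keeper_grip, rail, rail_bay, rest, rest_seat, saddle, saddle_crown, saddle_seat, stopper
```

```bash
python3 - <<'E'
from h import *
np.set_printoptions(precision=1,suppress=True)
C={}
for n in("scene","top"):
    C[n]=cam(n); save(C[n],n+"0.png"); print(n,C[n]["extrinsics"][:3])
    for t in("saddle","saddle_crown","rest","rest_seat","rail","rail_bay","keeper_grip","bottle","beaker","jar","stopper"):
        print(n,t,[(round(d["confidence"],2),np.array(d["position"]).round(1).tolist(), atz(C[n],d["position"],{"rest_seat":75.5,"rail_bay":159,"keeper_grip":192,"saddle_crown":18}.get(t,0))[:2].round(1)) for d in ctrl.place_of(n,t)[:4]])
s=ctrl.read_state();print(s["eef_pos"],s["tool_rot"],s["clock"])
E
```

```text
scene [[   0.6   -0.6    0.5 1032.5]
 [   0.8    0.5   -0.4 -431.3]
 [   0.     0.7    0.8  877.9]]
scene saddle [(0.91, [216.2, 271.2], array([396.9, -84.4])), (0.73, [371.9, 201.7], array([ 661.9, -447.3])), (0.71, [271.2, 213.9], array([ 456.1, -303.3])), (0.62, [263.0, 307.3], array([586.7, -99.9]))]
scene saddle_crown [(0.97, [224.9, 262.9], array([ 421.3, -127.1])), (0.89, [258.0, 299.0], array([ 570.4, -114.2])), (0.65, [374.8, 185.2], array([ 653.1, -476.9]))]
scene rest [(0.72, [273.0, 213.8], array([ 460.6, -306.1]))]
scene rest_seat [(0.68, [258.0, 207.1], array([ 462.8, -309. ]))]
scene rail [(0.78, [192.6, 384.3], array([534.7, 237.4])), (0.38, [262.0, 309.4], array([587.7, -93.7]))]
scene rail_bay [(0.59, [138.6, 409.3], array([521.3, 320.7])), (0.16, [348.7, 279.7], array([ 781.6, -312.9]))]
scene keeper_grip [(0.68, [164.7, 368.5], array([550.3, 128.3]))]
scene bottle [(0.87, [320.0, 314.4], array([ 721.6, -183.5])), (0.87, [279.7, 397.0], array([768.4,  48. ])), (0.63, [291.1, 358.4], array([730.7, -50.8]))]
scene beaker [(0.78, [160.8, 349.9], array([363.9, 250. ]))
[... 853 characters left out ...]
 244. ]))]
top rail_bay [(0.77, [208.1, 161.0], array([526.3, 322.5]))]
top keeper_grip [(0.64, [146.4, 350.5], array([ 671.5, -151.1])), (0.62, [195.7, 238.2], array([550.4, 126.5])), (0.34, [212.4, 204.9], array([510.4, 206.2]))]
top bottle [(0.85, [144.3, 351.7], array([ 728.9, -177.2])), (0.84, [131.7, 271.9], array([769. ,  57.7])), (0.78, [144.8, 306.6], array([728.5, -44.1]))]
top beaker [(0.89, [266.1, 199.3], array([380.6, 261.6])), (0.71, [143.4, 387.9], array([ 730.8, -284.6]))]
top jar [(0.78, [143.3, 225.5], array([734.9, 193.3]))]
top stopper [(0.49, [143.2, 221.8], array([735.3, 204.1])), (0.42, [142.2, 388.9], array([ 734.4, -287.7]))]
[179.5 624.7 231.3] [-3.1  0.   2.9] 1.6
```

View pics/scene0.png

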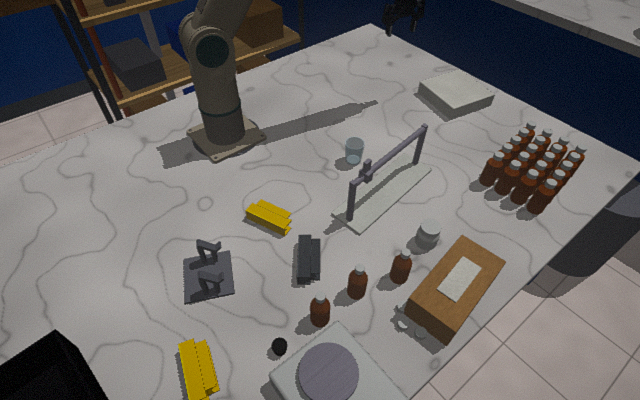

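View pics/top0.png

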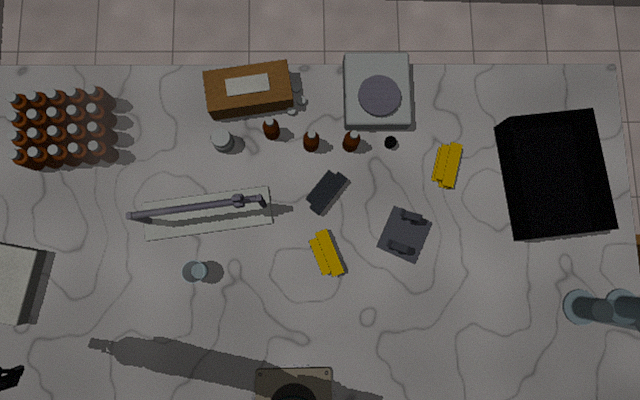

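The scene view shows the dark saddle at (258,308), the rest at (275,210), the rail from (215,350) to (130,425) and its keeper at (165,366). The top view shows the saddle at (192,326), the rest at (235,404) and the rail along row ~205. The yellow channels are decoys. Next I fit the poses from masks.

```bash
cat > fit.py <<'E'
from h import *
from scipy.optimize import minimize
def box(x0,x1,y0,y1,z0,z1): return np.array([[x,y,z] for x in(x0,x1) for y in(y0,y1) for z in(z0,z1)],float)
SAD=box(-29,29,-52,52,0,36); SAD=np.vstack([box(-29,29,-52,52,0,36),box(-5,29,-65,65,0,36)])
s=2**-.5
top=np.array([-20.5+50*s,55+50*s]);lip=np.array([-20.5-16*s,55+16*s])
REST=np.vstack([box(-60,60,-65,65,0,8),[[p[0],y,p[1]] for p in(top,lip) for y in(-56,56)]])
RAIL=np.vstack([box(-55,55,-180,180,0,10),box(-8,8,-169,169,162,162)])
def pts(P,m): c,n=np.cos(p:=P[2]),np.sin(P[2]); return m@np.array([[c,n,0],[-n,c,0],[0,0,1]])+[P[0],P[1],0]
S=4
def hullmask(q):
    im=np.zeros((400*S,640*S),np.uint8); cv2.fillConvexPoly(im,cv2.convexHull((np.array(q)*S+S/2).round().astype(np.int32)),1); return im
def fit(model,P0,obs):
    H=[]
    for c,m in obs:
        yx=np.argwhere(m); H.append((c,hullmask(yx[:,::-1].astype(float))))
    def cost(P):
        t=0
        for c,h in H:
            g=hullmask([proj(c,p)[::-1] for p in pts(P,model)]); t+=1-(g&h).sum()/(g|h).sum()
        return t
    P0=np.array(P0,float)
    r=minimize(cost,P0,method="Nelder-Mead",options=dict(initial_simplex=P0+np.vstack([np.zeros(3),np.diag([8,8,.1])]),xatol=.05,fatol=1e-4))
    return r.x,r.fun
def mask(n,t,px):
    L=ctrl.trace(n,t)
    d=min(L,key=lambda d:np.hypot(*(np.array(d["position"])-px))); m=np.array(d["mask"]).astype(np.uint8)
    k,l,st,_=cv2.connectedComponentsWithStats(m); 
    return l==1+st[1:,4].argmax(), d["position"]
E
python3 - <<'E'
from fit import *
np.set_printoptions(precision=2,suppress=True)
C={n:cam(n) for n in("scene","top")}
px={"saddle":{"scene":(258,308),"top":(192,326)},"rest":{"scene":(273,210),"top":(235,404)},"rail":{"scene":(180,385),"top":(210,200)}}
init={"saddle":(590,-105,-2.5),"rest":(462,-309,-.4),"rail":(535,242,.13)}
M={"saddle":SAD,"rest":REST,"rail":RAIL}
for t in px:
    ob=[]
    for n in C:
        m,p=mask(n,t,px[t][n]); print(t,n,p,m.sum()); ob.append((C[n],m))
    ys=[init[t][2]]+([.4-1.57,.4-3.14+6.28,1.1] if t=="rest" else [-2.1,.6] if t=="saddle" else [])
    for y in ys:
        print(t,*fit(M[t],(*init[t][:2],y),ob))
a=C["top"]["img"][150:270,290:450];b=C["scene"]["img"][210:320,170:330]
cv2.imwrite("pics/crop.png",np.vstack([cv2.resize(a,(436,327),interpolation=2),cv2.resize(b,(436,273))])[:600,:,::-1])
E
```

```text
saddle scene [260.3, 305.3] 1011
saddle top [185.6, 324.7] 956
saddle [587.72 -95.77  -2.26] 0.19070880191749484
saddle [587.67 -95.91  -2.26] 0.19226351779412587
saddle [586.81 -95.9    0.88] 0.2769754685065241
rest scene [270.4, 208.7] 2450
rest top [234.3, 404.9] 1978
rest [ 460.24 -319.87   -0.36] 0.40834778240646064
rest [ 460.59 -318.46   -0.35] 0.4126325721186682
rest [ 459.79 -320.24    4.24] 0.09164242092435526
rest [ 459.44 -319.76    1.12] 0.09668831386317711
rail scene [185.3, 377.8] 4264
rail top [212.4, 203.2] 5076
rail [529.11 240.28   0.13] 0.11335952260972071
```

View pics/crop.png

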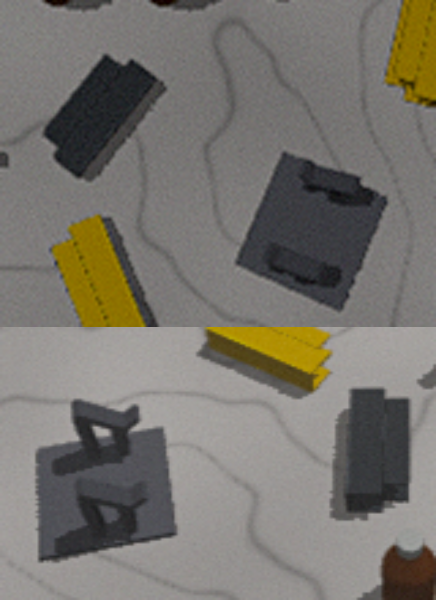

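The crops show the saddle's crown on its right/lower side in the top view (the wider 130 mm part), and rest runners whose uphill sign needs checking. I'll overlay both hypotheses.

```bash
python3 - <<'E'
from fit import *
np.set_printoptions(precision=2,suppress=True)
C={n:cam(n) for n in("scene","top")}
obs={}
for t in("rest_seat","rail_bay","keeper_grip"):
    o=[]
    for n in C:
        ref={"rest_seat":{"scene":(259,208),"top":(233,405)},"rail_bay":{"scene":(137,408),"top":(208,161)},"keeper_grip":{"scene":(164,367),"top":(196,238)}}[t][n]
        L=ctrl.place_of(n,t)
        if not L: print("miss",t,n);continue
        d=min(L,key=lambda d:np.hypot(*(np.array(d["position"])-ref))); o.append((C[n],d["position"]))
    if len(o)==2: print(t,tri(o))
prof=np.array([top,[-20.5,55],lip])
out=[]
for n,(r0,r1,c0,c1) in {"scene":(235,310,170,250),"top":(200,268,370,440)}.items():
    for yaw,org in((-2.04,(461,-309)),(1.10,(461,-309))):
        k=5;im=cv2.resize(C[n]["img"][r0:r1,c0:c1],None,fx=k,fy=k,interpolation=2)[:,:,::-1].copy()
        for y in(-56,-36,36,56):
            q=[proj(C[n],p)[::-1] for p in pts((*org,yaw),np.array([[a,y,b] for a,b in prof]))]
            cv2.polylines(im,[((np.array(q)-[c0,r0]+.5)*k).astype(np.int32)],False,(0,255,0) ,1)
        out.append(cv2.resize(im,(390,300)))
cv2.imwrite("pics/ov.png",np.vstack([np.hstack(out[:2]),np.hstack(out[2:])]))
E
```

```text
rest_seat [ 459.36 -307.73   70.03]
rail_bay [519.19 315.53 169.55]
keeper_grip [549.04 127.42 195.59]
```

View pics/ov.png

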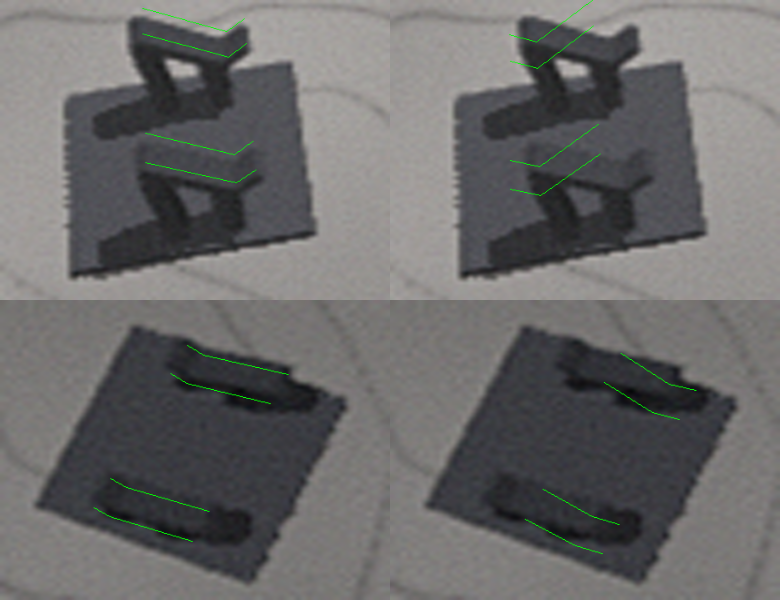

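Uphill yaw −2.04 is right: the lips are at the image right in the scene view, with lines about 1–2 px off. I'll refine with the wrist camera on the way.

```bash
cat > plan.py <<'E'
from h import *
import sys
def to(x,y,z,yaw):
    s=ctrl.read_state();p=np.array(s["eef_pos"]);r=R.from_euler("xyz",s["tool_rot"]);M=r.as_matrix()
    cy=np.arctan2(M[1,0],M[0,0]); t=-(yaw-cy); t=(t+np.pi)%(2*np.pi)-np.pi
    d=np.array([x,y,z])-p; c,n=np.cos(yaw),np.sin(yaw)
    T=np.array([[c,n,0],[n,-c,0],[0,0,-1]])
    print("now",p.round(1),round(cy,3),"w",round(s["width"],1),"clk",round(s["clock"],2),"q7",round(s["qpos"][6],2),"| turn units",round(t/.08,2)," then tool shift units",(T@d/25).round(2), " (before-turn axes)",(M.T@d/25).round(2))
if __name__=="__main__": to(*map(float,sys.argv[1:5]))
E
python3 - <<'E'
from h import *
np.set_printoptions(precision=2,suppress=True)
c=cam("wrist");s=ctrl.read_state();p=np.array(s["eef_pos"]);M=R.from_euler("xyz",s["tool_rot"]).as_matrix()
T=np.array(c["extrinsics"]);print(M.T@(T[:3,3]-p));print(M.T@T[:3,:3]);print(c["intrinsics"])
E
python3 plan.py 525 240 300 1.70
```

```text
[  72.86   -0.45 -142.91]
[[-0.    0.96  0.29]
 [ 1.    0.    0.  ]
 [-0.    0.29 -0.96]]
[[293.04   0.   323.84]
 [  0.   293.04 199.48]
 [  0.     0.     1.  ]]
now [179.5 624.7 231.3] 2.862 w 85.1 clk 2.45 q7 -0.02 | turn units 14.52  then tool shift units [-17.04  11.72  -2.75]  (before-turn axes) [-17.53 -10.97  -2.75]
```

```bash
python3 -m crank '[[[-0.97,-0.61,-0.25,0],[-0.97,-0.61,-0.25,0],[-0.97,-0.61,-0.25,0],[-0.97,-0.61,-0.25,0],[-0.97,-0.61,-0.25,0],[-0.97,-0.61,-0.25,0],[-0.97,-0.61,-0.25,0],[-0.97,-0.61,-0.25,0],[-0.97,-0.61,-0.25,0],[-0.97,-0.61,-0.25,0],[-0.97,-0.61,-0.25,0],[-0.97,-0.61,0,0]]]' -1
python3 -m crank '[[[-0.97,-0.61,0,0],[-0.97,-0.61,0,0],[-0.97,-0.61,0,0],[-0.97,-0.61,0,0],[-0.97,-0.61,0,0],[-0.97,-0.61,0,0],[0,0,0,1],[0,0,0,1],[0,0,0,1],[0,0,0,1],[0,0,0,1],[0,0,0,1]]]'
python3 -m crank '[[[0,0,0,1],[0,0,0,1],[0,0,0,1],[0,0,0,1],[0,0,0,1],[0,0,0,1],[0,0,0,1],[0,0,0,1],[0,0,0,0.5],[0,0,0,0],[0,0,0,0]]]'
python3 - <<'E'
from fit import *
np.set_printoptions(precision=2,suppress=True)
c=cam("wrist");save(c,"w1.png")
for t,z in(("rail",0),("rail_bay",159),("keeper_grip",192)):
    print(t,[(round(d["confidence"],2),np.array(d["position"]).round(1).tolist(),atz(c,d["position"],z)) for d in ctrl.place_of("wrist",t)[:3]])
E
python3 plan.py 462 -309 300 2.67
```

```text
clock: 3.45
eef_pos: [410.0, 367.9, 301.5]
tool_rot: [3.139, 0.001, 2.862]
force: [0.7, 0.8, -0.9]
width: 85.2
gripper_force: 0.0
clock: 4.45
eef_pos: [523.2, 240.3, 300.1]
tool_rot: [3.141, -0.0, 2.378]
force: [-0.3, -0.4, -0.1]
width: 85.6
gripper_force: 0.0
clock: 5.37
eef_pos: [523.1, 240.5, 300.1]
tool_rot: [3.142, -0.0, 1.703]
force: [-1.1, 0.0, 0.7]
width: 85.3
gripper_force: 0.0
rail [(0.86, [164.9, 327.4], array([528.75, 236.72,   0.  ]))]
rail_bay [(0.92, [101.8, 330.6], array([518.13, 322.07, 159.  ]))]
keeper_grip [(0.66, [307.4, 330.1], array([544.04, 126.91, 192.  ])), (0.26, [338.8, 413.0], array([634.83, 100.29, 192.  ])), (0.25, [209.4, 452.3], array([639.17, 244.01, 192.  ]))]
now [523.2 240.4 300.1] 1.702 w 85.0 clk 5.57 q7 -0.14 | turn units -12.09  then tool shift units [ -7.8  -20.69   0.  ]  (before-turn axes) [-21.46  -5.31   0.  ]
```

View pics/w1.png

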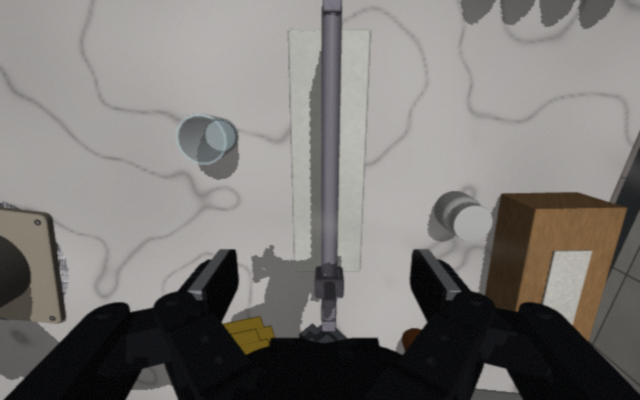

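The wrist view shows the bar from (5,332) to (265,329), the keeper at (280,329) and the posts, all unobstructed. I'll fit the bar's line from colour and then go over the rest.

```bash
python3 - <<'E'
from fit import *
np.set_printoptions(precision=3,suppress=True)
c=cam("wrist");im=c["img"].astype(int)
P=[]
for r in range(30,250,5):
    row=im[r]; t=(row[:,2]-row[:,0])  # bluish
    xs=np.arange(318,346); g=row[xs].sum(1)
    if r in(60,150,230): print(r,row[316:348].tolist()[::2])
    w=np.clip(t[xs]-6,0,None).astype(float)
    if w.sum()>0: P.append(atz(c,(r,(w*xs).sum()/w.sum()),153)[:2])
P=np.array(P);k=np.polyfit(P[:,1],P[:,0],1);print("x=",k,"yaw",-np.arctan(k[0]),"x at y=322",np.polyval(k,322),"at 240",np.polyval(k,240),"res",np.std(P[:,0]-np.polyval(k,P[:,1])))
E
python3 -m crank '[[[-1,-0.25,0,0],[-1,-0.25,0,0],[-1,-0.25,0,0],[-1,-0.25,0,0],[-1,-0.25,0,0],[-1,-0.25,0,0],[-1,-0.25,0,0],[-1,-0.25,0,0],[-1,-0.25,0,0],[-1,-0.25,0,0],[-1,-0.25,0,0],[-1,-0.25,0,0]]]'
python3 -m crank '[[[-1,-0.25,0,0],[-1,-0.25,0,0],[-1,-0.25,0,0],[-1,-0.25,0,0],[-1,-0.25,0,0],[-1,-0.25,0,0],[-1,-0.25,0,0],[-1,-0.25,0,0],[-1,-0.25,0,0],[0,0,0,-1],[0,0,0,-1],[0,0,0,-1]]]'
python3 -m crank '[[[0,0,0,-1],[0,0,0,-1],[0,0,0,-1],[0,0,0,-1],[0,0,0,-1],[0,0,0,-1],[0,0,0,-1],[0,0,0,-1],[0,0,0,-1],[0,0,0,0],[0,0,0,0]]]'
python3 - <<'E'
from fit import *
np.set_printoptions(precision=2,suppress=True)
c=cam("wrist")
for t,z in(("rest",0),("rest_seat",75.5),("saddle",0),("saddle_crown",18)):
    print(t,[(round(d["confidence"],2),np.array(d["position"]).round(1).tolist(),atz(c,d["position"],z)) for d in ctrl.place_of("wrist",t)[:3]])
im=c["img"][:,:,::-1].copy()
prof=np.array([top,[-20.5,55],lip])
for y in(-56,-36,36,56):
    q=[proj(c,p)[::-1] for p in pts((463,-309,-2.04),np.array([[a,y,b] for a,b in prof]))]
    cv2.polylines(im,[((np.array(q)+.5)*16).astype(np.int32)],False,(0,255,0),1,shift=4)
cv2.imwrite("pics/w2.png",im)
E
python3 plan.py 588 -96 300 2.45
```

```text
60 [[177, 177, 171], [140, 140, 135], [97, 96, 94], [77, 75, 79], [88, 85, 92], [103, 99, 106], [110, 107, 117], [117, 114, 124], [118, 115, 125], [107, 103, 111], [95, 91, 98], [82, 79, 85], [102, 100, 101], [172, 172, 167], [179, 179, 174], [182, 183, 177]]
150 [[103, 104, 99], [103, 103, 99], [98, 98, 94], [79, 76, 83], [94, 91, 99], [109, 105, 115], [115, 111, 120], [115, 112, 120], [112, 108, 117], [101, 98, 105], [84, 81, 89], [84, 84, 86], [162, 162, 157], [180, 180, 175], [180, 180, 175], [181, 182, 176]]
230 [[110, 110, 105], [113, 113, 108], [107, 108, 104], [93, 91, 94], [107, 103, 110], [117, 113, 120], [121, 117, 125], [120, 118, 124], [117, 114, 120], [106, 103, 107], [97, 95, 97], [147, 147, 143], [169, 170, 165], [171, 170, 164], [169, 168, 163], [170, 169, 165]]
x= [ -0.122 556.405] yaw 0.12095147616191557 x at y=322 517.267424312644 at 240 527.2340944929116 res 2.122798671492136
clock: 6.62
eef_pos: [487.8, -68.1, 300.2]
tool_rot: [3.141, -0.0, 1.702]
force: [0.9, -0.6, -0.2]
width: 85.9
gripper_force: 0.0
clock: 7.62
eef_pos: [461.3, -298.0, 300.0]
tool_rot: [-3.141, 0.0, 1.945]
force: [-0.2, 0.1, -0.6]
width: 85.6
gripper_force: 0.0
clock: 8.53
eef_pos: [461.5, -297.4, 300.1]
tool_rot: [3.141, 0.0, 2.659]
force: [0.1, -0.5, -0.1]
width: 85.5
gripper_force: 0.0
rest [(0.88, [169.5, 314.8], array([ 464.86, -315.31,    0.  ]))]
rest_seat [(0.82, [181.5, 312.4], array([ 465.6, -316.7,   75.5]))]
saddle [(0.95, [173.1, 479.9], array([587.58, -93.29,   0.  ])), (0.84, [305.1, 300.4], array([ 666.91, -452.35,    0.  ])), (0.68, [57.1, 436.5], array([404.46, -92.72,   0.  ]))]
saddle_crown [(0.93, [75.7, 422.8], array([ 416.94, -124.37,   18.  ])), (0.55, [173.8, 468.1], array([ 572.75, -116.  ,   18.  ]))]
now [ 461.6 -297.2  300. ] 2.661 w 85.4 clk 8.78 q7 1.73 | turn units 2.64  then tool shift units [1.24 9.42 0.  ]  (before-turn axes) [-0.76  9.47  0.  ]
```

View pics/w2.png

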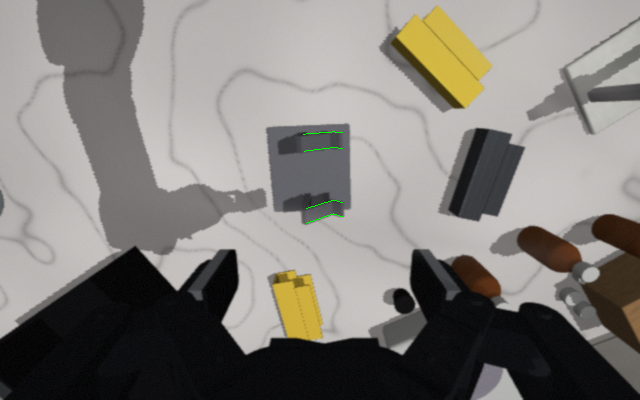

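Here the saddle is at (172,485) and the rest at (170,312), and the model lines lie close to the runners. I'll do a joint fit over the three views.

```bash
python3 - <<'E'
from fit import *
np.set_printoptions(precision=2,suppress=True)
C={n:cam(n) for n in("scene","top","wrist")}
px={"saddle":{"scene":(258,308),"top":(192,326),"wrist":(173,482)},"rest":{"scene":(273,210),"top":(235,404),"wrist":(170,312)}}
def render(c,P,parts):
    im=np.zeros((400*S,640*S),np.uint8)
    for m in parts:
        q=np.array([proj(c,p)[::-1] for p in pts(P,m)]); cv2.fillConvexPoly(im,cv2.convexHull((q*S+S/2).round().astype(np.int32)),1)
    return im
def parts(t,b):
    if t=="saddle": return [box(-29,29,-52,52,0,36),box(-5,29,-65,65,0,36)]
    o=[box(-60+b,60+b,-65,65,0,8)]
    foot=np.array([-20.5,55]); th=np.array([8,-8])*.7
    for y0,y1 in((-56,-36),(36,56)):
        for a,e in((top,foot),(foot,lip)):
            o.append(np.array([[p[0],y,p[1]] for p in(a,e,a+th,e+th) for y in(y0,y1)]))
    return o
for t,p0,n in(("saddle",(588,-96,-2.26),3),("rest",(463,-311,-2.04,0),4)):
    masks={k:np.kron(mask(k,t,px[t][k])[0].astype(np.uint8),np.ones((S,S),np.uint8)) for k in C}
    for use in(("scene","top","wrist"),("wrist",),("top","wrist")):
        def cost(P): 
            s=0
            for k in use:
                g=render(C[k],P,parts(t,P[3] if n==4 else 0)); s+=1-(g&masks[k]).sum()/(g|masks[k]).sum()
            return s/len(use)
        p=np.array(p0,float);r=minimize(cost,p,method="Nelder-Mead",options=dict(initial_simplex=p+np.vstack([np.zeros(n),np.diag([8,8,.1,8][:n])]),xatol=.05,fatol=1e-5,maxiter=400))
        print(t,use,r.x,r.fun)
E
```

```text
saddle ('scene', 'top', 'wrist') [587.34 -94.96  -2.25] 0.06775940077222271
saddle ('wrist',) [587.05 -95.48  -2.25] 0.023655177139724537
saddle ('top', 'wrist') [587.37 -93.54  -2.25] 0.061164674681578324
rest ('scene', 'top', 'wrist') [ 463.27 -314.26   -2.02    7.3 ] 0.10047721571594485
rest ('wrist',) [ 463.21 -315.2    -2.03    7.03] 0.03192681904142525
rest ('top', 'wrist') [ 462.76 -313.31   -2.      6.88] 0.11598156955420474
```

```bash
python3 plan.py 587.2 -95.2 -2 2.46
```

```text
now [ 461.7 -297.3  300. ] 2.662 w 85.3 clk 9.23 q7 1.73 | turn units 2.52  then tool shift units [ 1.19  9.44 12.08]  (before-turn axes) [-0.72  9.49 12.08]
```

```bash
python3 -m crank '[[[0,0,0,1],[0,0,0,1],[0,0,0,0.52],[0.12,0.95,0,0],[0.12,0.95,0.5,0],[0.12,0.95,0.5,0],[0.12,0.95,0.5,0],[0.12,0.95,0.5,0],[0.12,0.95,0.5,0],[0.12,0.95,0.5,0],[0.12,0.95,0.5,0],[0.12,0.95,0.5,0]]]' -1
python3 -m crank '[[[0.12,0.9,0,0],[0,0,1,0],[0,0,1,0],[0,0,1,0],[0,0,0.5,0],[0,0,0,0],[0,0,0,0]]]'
python3 plan.py 587.2 -95.2 -2 2.46
python3 - <<'E'
from h import *
c=cam("wrist");save(c,"w3.png")
for t,z in(("saddle",0),("saddle_crown",18)):
    print(t,[(round(d["confidence"],2),np.array(d["position"]).round(1).tolist(),atz(c,d["position"],z).round(1)) for d in ctrl.place_of("wrist",t)[:3]])
E
```

```text
clock: 10.23
eef_pos: [575.9, -113.2, 199.5]
tool_rot: [3.141, 0.0, 2.46]
force: [0.4, 0.5, 0.2]
width: 85.9
gripper_force: 0.0
clock: 10.82
eef_pos: [586.9, -94.9, 112.1]
tool_rot: [-3.141, -0.001, 2.46]
force: [-0.2, -0.1, 0.0]
width: 85.4
gripper_force: 0.0
now [586.9 -94.9 112.1] 2.46 w 85.4 clk 10.82 q7 1.21 | turn units 0.0  then tool shift units [-0.02 -0.    4.57]  (before-turn axes) [-0.02  0.    4.57]
saddle [(0.85, [196.2, 326.4], array([588. , -93.7,   0. ])), (0.78, [18.5, 178.4], array([406.1, -92.7,   0. ])), (0.64, [200.8, 294.6], array([ 573.1, -118.8,    0. ]))]
saddle_crown [(0.91, [200.8, 290.4], array([ 567.9, -116.7,   18. ])), (0.81, [53.3, 152.7], array([ 418.4, -121. ,   18. ]))]
```

View pics/w3.png

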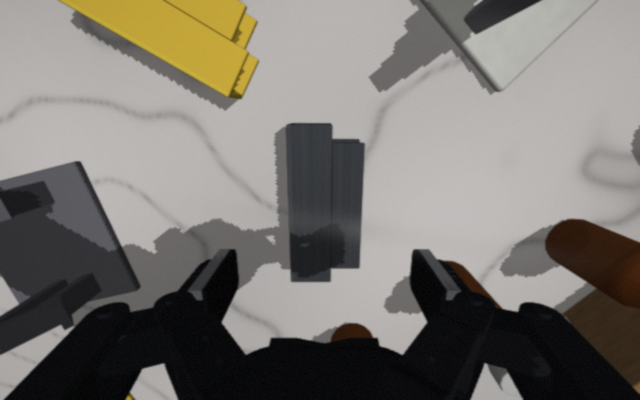

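The saddle lies centred and square between the fingers (columns 288–364), with its crown at image left. I'll descend, grip and lift.

```bash
python3 -m crank '[[[0,0,0.8,0],[0,0,0.8,0],[0,0,0.8,0],[0,0,0.8,0],[0,0,0.7,0],[0,0,0.4,0],[0,0,0.25,0],[0,0,0,0]]]' -1
python3 -m crank '[[[0,0,0,0],[0,0,0,0],[0,0,0,0],[0,0,0,0],[0,0,0,0],[0,0,0,0],[0,0,0,0],[0,0,0,0]]]' 1
python3 -m crank '[[[0,0,-0.4,0],[0,0,-0.6,0],[0,0,-0.8,0],[0,0,-0.8,0],[0,0,-0.8,0],[0,0,-0.8,0],[0,0,-0.8,0],[0,0,-0.8,0],[0,0,-0.8,0],[0,0,-0.8,0],[0,0,0,0]]]'
python3 plan.py 463.3 -313.5 180 2.68
```

```text
clock: 11.63
eef_pos: [587.0, -94.9, -1.5]
tool_rot: [-3.141, -0.0, 2.46]
force: [-0.6, -0.8, 0.2]
width: 85.3
gripper_force: 0.0
clock: 12.3
eef_pos: [588.0, -95.2, 0.3]
tool_rot: [3.141, 0.002, 2.46]
force: [-0.6, -0.4, 5.6]
width: 56.6
gripper_force: 63.5
clock: 13.22
eef_pos: [589.6, -95.4, 188.4]
tool_rot: [3.137, 0.007, 2.46]
force: [0.3, -0.2, -1.2]
width: 56.9
gripper_force: 64.0
now [589.6 -95.4 188.4] 2.46 w 56.9 clk 13.22 q7 1.18 | turn units -2.75  then tool shift units [  0.64 -10.06   0.34]  (before-turn axes) [-1.57 -9.96  0.31]
```

```bash
python3 -m crank '[[[0,0,0,-0.9],[0,0,0,-0.9],[0,0,0,-0.95],[0.06,-0.97,0,0],[0.06,-0.97,0,0],[0.06,-0.97,0,0],[0.06,-0.97,0,0],[0.06,-0.97,0,0],[0.06,-0.97,0,0],[0.06,-0.97,0,0],[0.06,-0.97,0,0],[0.06,-0.97,0,0]]]'
python3 -m crank '[[[0,-0.7,0,0],[0,-0.3,0,0],[0,0,0,0],[0,0,0,0],[0,0,0,0]]]'
python3 plan.py 464.6 -310.8 110 2.68
python3 - <<'E'
from fit import *
c=cam("wrist")
im=c["img"][:,:,::-1].copy()
prof=np.array([top,[-20.5,55],lip])
for y in(-56,-36,36,56):
    q=[proj(c,p)[::-1] for p in pts((463.3,-313.5,-2.03),np.array([[a,y,b] for a,b in prof]))]
    cv2.polylines(im,[((np.array(q)+.5)*16).astype(np.int32)],False,(0,255,0),1,shift=4)
cv2.imwrite("pics/w4.png",im)
E
```

```text
clock: 14.22
eef_pos: [476.7, -284.8, 183.4]
tool_rot: [3.141, -0.001, 2.68]
force: [-0.3, -0.3, -1.7]
width: 57.1
gripper_force: 64.2
clock: 14.63
eef_pos: [467.7, -304.8, 183.5]
tool_rot: [3.14, -0.0, 2.682]
force: [-0.7, -0.0, -1.8]
width: 56.7
gripper_force: 64.2
now [ 467.7 -304.8  183.5] 2.682 w 56.7 clk 14.63 q7 1.76 | turn units 0.03  then tool shift units [ 0.   -0.27  2.94]  (before-turn axes) [ 0.   -0.27  2.94]
```

View pics/w4.png

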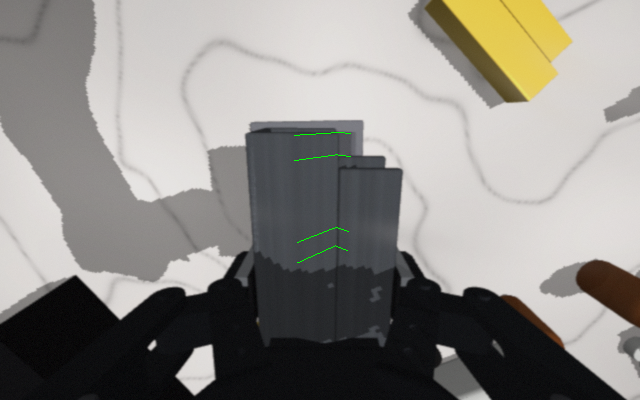

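The saddle is held level, with its crown at image left over the rest. I'll lower it onto the runner ends.

```bash
python3 -m crank '[[[0,-0.27,0.5,0],[0,0,0.7,0],[0,0,0.7,0],[0,0,0.6,0],[0,0,0.4,0],[0,0,0.3,0],[0,0,0.2,0],[0,0,0,0]]]'
python3 plan.py 464.6 -310.8 92 2.68
```

```text
clock: 15.35
eef_pos: [463.7, -312.1, 98.1]
tool_rot: [3.141, -0.001, 2.681]
force: [-1.0, -0.4, -1.6]
width: 56.8
gripper_force: 64.2
now [ 463.7 -312.1   98.1] 2.681 w 56.8 clk 15.35 q7 1.8 | turn units 0.01  then tool shift units [-0.01  0.06  0.24]  (before-turn axes) [-0.01  0.06  0.24]
```

```bash
python3 -m crank '[[[0,0.06,0.1,0],[0,0,0.08,0],[0,0,0,0]]]'; python3 -m crank '[[[0,0,0.06,0],[0,0,0,0]]]';python3 -m crank '[[[0,0,0.06,0],[0,0,0,0]]]'
```

```text
clock: 15.6
eef_pos: [464.7, -311.3, 94.5]
tool_rot: [3.141, 0.0, 2.68]
force: [-0.1, 0.3, -2.4]
width: 56.8
gripper_force: 64.2
clock: 15.77
eef_pos: [464.5, -311.5, 92.9]
tool_rot: [-3.142, 0.0, 2.68]
force: [-0.3, -1.2, -1.6]
width: 56.9
gripper_force: 64.2
clock: 15.93
eef_pos: [464.4, -311.4, 91.2]
tool_rot: [3.142, -0.0, 2.68]
force: [0.7, 0.7, -0.8]
width: 57.0
gripper_force: 64.2
```

```bash
python3 -m crank '[[[0,0,0.03,0],[0,0.05,0,0],[0,0.05,0,0],[0,0,0,0],[0,0,0,0],[0,0,0,0]]]' -1
python3 - <<'E'
from h import *
a=cam("scene");b=cam("wrist")
s=cv2.resize(a["img"][230:310,160:260],(500,400))
cv2.imwrite("pics/r1.png",cv2.resize(np.hstack([s,b["img"][:, :]]),(800,281))[:,:,::-1])
E
```

```text
clock: 16.43
eef_pos: [465.6, -309.2, 90.6]
tool_rot: [-3.142, 0.0, 2.68]
force: [-0.8, -0.6, -0.2]
width: 85.4
gripper_force: 0.0
```

View pics/r1.png

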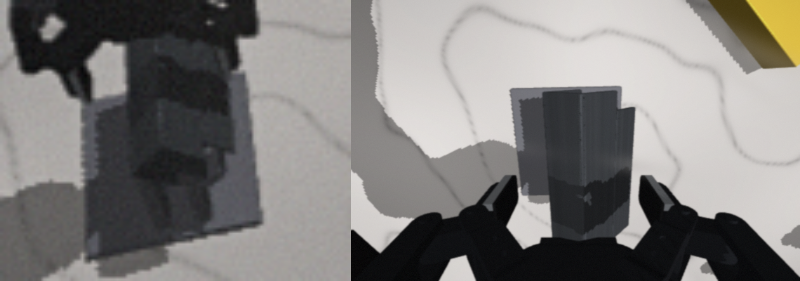

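The saddle appears to be leaning on the slope with the fingers clear. I'll verify numerically with the wrist mask.

```bash
cat > lean.py <<'E'
from fit import *
def lean(rows):
    c=cam("wrist"); m=np.kron(mask("wrist","saddle",(210,320))[0].astype(np.uint8),np.ones((S,S),np.uint8)); m[rows*S:]=0
    yaw=-2.03;org=(463.3,-313.5)
    A=[box(-29,29,-52,52,0,36),box(-5,29,-65,65,0,36)]
    def ren(P):
        x0,z0,y0,th=P; im=np.zeros_like(m)
        for b in A:
            X=np.c_[x0+b[:,0]*np.cos(th)-b[:,2]*np.sin(th), y0+b[:,1], z0+b[:,0]*np.sin(th)+b[:,2]*np.cos(th)]
            q=np.array([proj(c,p)[::-1] for p in pts((*org,yaw),X)]); cv2.fillConvexPoly(im,cv2.convexHull((q*S+S/2).round().astype(np.int32)),1)
        im[rows*S:]=0; return im
    def cost(v):
        g=ren((v[0]*.7071,75.5+v[0]*.7071,v[1],v[2])); return 1-(g&m).sum()/(g|m).sum()
    for th in(.785,0.3,1.3):
        p=np.array([0,0,th]);r=minimize(cost,p,method="Nelder-Mead",options=dict(initial_simplex=p+np.vstack([np.zeros(3),np.diag([8,8,.2])]),xatol=.02,fatol=1e-5))
        print("slide,y,theta",r.x.round(2),round(r.fun,4),"cost nominal",round(cost((0,0,.785)),4))
lean(260)
E
python3 lean.py; python3 plan.py 468.6 -302.7 70 2.68
```

```text
slide,y,theta [-2.    0.18  0.79] 0.0207 cost nominal 0.0503
slide,y,theta [-1.91  0.23  0.79] 0.021 cost nominal 0.0503
slide,y,theta [-2.01  0.3   0.78] 0.0207 cost nominal 0.0503
now [ 465.5 -309.2   90.6] 2.68 w 85.4 clk 16.63 q7 1.8 | turn units 0.0  then tool shift units [0.01 0.29 0.82]  (before-turn axes) [0.01 0.29 0.82]
```

The fit confirms a 45° lean in the seat, so step 1 is met. Next I shift downhill, lower, and turn it upright by closing in stages while moving downhill.

```bash
python3 -m crank '[[[0,0.2,0,0],[0,0.17,0,0],[0,0,0.3,0],[0,0,0.3,0],[0,0,0.22,0],[0,0,0,0]]]' -1
python3 -m crank '[[[0,0,0,0],[0,0,0,0],[0,0,0,0],[0,0,0,0]]]' -0.5
python3 plan.py 469.5 -301 70 2.68; python3 lean.py
```

```text
clock: 17.13
eef_pos: [468.6, -300.3, 68.4]
tool_rot: [3.141, -0.003, 2.68]
force: [0.1, 0.1, -1.0]
width: 84.9
gripper_force: 0.0
clock: 17.47
eef_pos: [470.2, -299.4, 70.4]
tool_rot: [3.14, -0.0, 2.681]
force: [0.1, 4.0, 3.5]
width: 64.3
gripper_force: 18.1
now [ 470.2 -299.4   70.4] 2.681 w 64.3 clk 17.47 q7 1.79 | turn units 0.01  then tool shift units [-0.   -0.07  0.02]  (before-turn axes) [-0.   -0.07  0.02]
slide,y,theta [-1.78  0.5   0.81] 0.0223 cost nominal 0.0606
slide,y,theta [-1.92  0.49  0.8 ] 0.0222 cost nominal 0.0606
slide,y,theta [-1.74  0.48  0.81] 0.0222 cost nominal 0.0606
```

```bash
python3 -m crank '[[[0,0.1,0,0],[0,0.1,0,0],[0,0.1,0,0],[0,0,0,0]]]' -0.35
python3 -m crank '[[[0,0.1,0,0],[0,0.1,0,0],[0,0.1,0,0],[0,0,0,0]]]' -0.2; python3 lean.py
```

```text
clock: 17.9
eef_pos: [470.5, -298.8, 71.2]
tool_rot: [-3.136, 0.001, 2.678]
force: [-5.7, -5.3, 9.4]
width: 61.6
gripper_force: 63.1
clock: 18.23
eef_pos: [470.8, -298.3, 71.4]
tool_rot: [-3.128, 0.002, 2.675]
force: [-11.4, -15.5, 8.0]
width: 61.4
gripper_force: 63.5
slide,y,theta [-3.21  0.14  0.77] 0.0203 cost nominal 0.0836
slide,y,theta [-5.66  0.32  0.54] 0.0414 cost nominal 0.0836
slide,y,theta [-3.28  0.08  0.77] 0.0207 cost nominal 0.0836
```

The squeeze jams because the front finger opposes the turn (width 61 at 63 N). I'll open again and turn the saddle with the uphill finger only, the other trailing clear.

```bash
python3 -m crank '[[[0,0,0,0],[0,0,0,0],[0,0,0,0],[0,0,0,0]]]' -1
python3 lean.py; cat >> plan.py <<'E'
    s=ctrl.read_state();p=np.array(s["eef_pos"]);u=np.array([np.cos(-2.03),np.sin(-2.03)])
    print("rel pivot x",((p[:2]-[463.3,-313.5])@u+21.9).round(1),"z",p[2].round(1),"force along u",(np.array(s["force"])[:2]@u).round(1))
E
python3 plan.py 469.5 -301 70 2.68
```

```text
clock: 18.67
eef_pos: [476.6, -287.5, 70.0]
tool_rot: [-3.141, 0.0, 2.681]
force: [-0.0, -1.4, 0.7]
width: 85.6
gripper_force: 0.7
slide,y,theta [-5.31  0.24  0.71] 0.0309 cost nominal 0.1282
slide,y,theta [-5.36  0.24  0.7 ] 0.0306 cost nominal 0.1282
slide,y,theta [-5.09  0.41  0.73] 0.0313 cost nominal 0.1282  File "plan.py", line 10
    s=ctrl.read_state();p=np.array(s["eef_pos"]);u=np.array([np.cos(-2.03),np.sin(-2.03)])
IndentationError: unexpected indent
```

```bash
python3 - <<'E'
L=open("plan.py").read().split("\n");i=[k for k,l in enumerate(L) if l.startswith("if __name__")][0]
main=L.pop(i);open("plan.py","w").write("\n".join(l for l in L if l)+"\n"+main+"\n")
s=open("lean.py").read()
a=s.index("    def cost(v)");b=s.index("lean(260)")
s=s[:a]+'''    def cost(v):
        px,pz,th=v; g=ren((px+29*np.cos(th),pz+29*np.sin(th),.3,th)); return 1-(g&m).sum()/(g|m).sum()
    best=None
    for th in(.8,1.1,1.4,1.7):
        p=np.array([-21.9,53.6,th]);r=minimize(cost,p,method="Nelder-Mead",options=dict(initial_simplex=p+np.vstack([np.zeros(3),np.diag([4,4,.2])]),xatol=.02,fatol=1e-5))
        if best is None or r.fun<best.fun: best=r
    print("pivot x,z,theta",best.x.round(2),round(best.fun,4))
'''+s[b:]
open("rot.py","w").write(s)
E
python3 rot.py; python3 plan.py 469.5 -301 70 2.68
python3 -m crank '[[[0,0,-0.1,0],[0,0,-0.1,0],[0,0,-0.1,0],[0,0,-0.06,0],[0,0,0,0]]]' -0.69
python3 rot.py; python3 plan.py 469.5 -301 70 2.68
```

```text
pivot x,z,theta [-22.88  53.98   0.84] 0.0194
now [ 476.6 -287.3   70. ] 2.681 w 85.4 clk 18.87 q7 1.77 | turn units 0.01  then tool shift units [ 0.01 -0.62  0.  ]  (before-turn axes) [ 0.01 -0.62  0.  ]
rel pivot x -7.5 z 70.0 force along u 1.0
clock: 19.28
eef_pos: [476.6, -287.3, 79.5]
tool_rot: [3.141, 0.001, 2.681]
force: [-0.8, -0.1, -0.5]
width: 71.8
gripper_force: 0.1
pivot x,z,theta [-21.75  52.18   1.02] 0.0227
now [ 476.4 -287.3   79.2] 2.68 w 72.3 clk 19.38 q7 1.76 | turn units 0.0  then tool shift units [ 0.01 -0.61  0.37]  (before-turn axes) [ 0.01 -0.61  0.37]
rel pivot x -7.4 z 79.2 force along u 0.1
```

It is turning as planned (θ = 1.02 rad). I'll continue in stages.

```bash
python3 -m crank '[[[0,0.02,-0.05,0],[0,0.03,-0.05,0],[0,0,0,0]]]' -0.55
python3 rot.py
python3 -m crank '[[[0,0.06,-0.05,0],[0,0.08,-0.05,0],[0,0.08,-0.04,0],[0,0,0,0]]]' -0.365
python3 rot.py; python3 plan.py 469.5 -301 70 2.68
```

```text
clock: 19.63
eef_pos: [477.1, -286.1, 81.7]
tool_rot: [3.141, 0.0, 2.68]
force: [0.7, 0.0, 0.1]
width: 66.4
gripper_force: 0.0
pivot x,z,theta [-21.47  52.49   1.11] 0.022
clock: 20.07
eef_pos: [479.9, -280.5, 85.2]
tool_rot: [3.141, 0.0, 2.681]
force: [0.4, 0.6, 1.1]
width: 58.3
gripper_force: 0.4
pivot x,z,theta [-19.93  58.25   1.71] 0.0251
now [ 479.8 -280.7   85.2] 2.681 w 58.6 clk 20.17 q7 1.75 | turn units 0.01  then tool shift units [ 0.01 -0.91  0.61]  (before-turn axes) [ 0.01 -0.91  0.61]
rel pivot x -14.8 z 85.2 force along u -0.9
```

```bash
python3 -m crank '[[[0,0.08,0.1,0],[0,0.08,0.15,0],[0,0.08,0.15,0],[0,0,0,0]]]' -0.25
python3 rot.py
python3 -m crank '[[[0,0,0,0],[0,0,0,0],[0,0,0,0],[0,0,0,0],[0,0,0,0],[0,0,0,0]]]' 1
python3 rot.py;  python3 plan.py 469.5 -301 70 2.68
```

```text
clock: 20.5
eef_pos: [482.2, -275.0, 74.2]
tool_rot: [3.141, -0.001, 2.681]
force: [1.3, 1.5, 0.7]
width: 53.5
gripper_force: 0.7
pivot x,z,theta [-19.97  57.9    1.78] 0.0267
clock: 21.1
eef_pos: [481.9, -276.7, 75.8]
tool_rot: [-3.141, 0.001, 2.681]
force: [-1.0, 2.0, 5.9]
width: 36.2
gripper_force: 58.3
pivot x,z,theta [-22.75  54.34   1.56] 0.026
now [ 481.9 -276.7   75.8] 2.681 w 35.8 clk 21.2 q7 1.75 | turn units 0.01  then tool shift units [ 0.01 -1.09  0.23]  (before-turn axes) [ 0.01 -1.09  0.23]
rel pivot x -19.3 z 75.8 force along u -1.0
```

The saddle is now gripped upright (36 mm wide, θ = 1.56). I'll lift it and carry it to above the rail's middle to re-measure the bar.

```bash
python3 -m crank '[[[0,0,-0.4,0],[0,0,-0.6,0],[0,0,-0.8,0],[0,0,-0.8,0],[0,0,-0.8,0],[0,0,-0.8,0],[0,0,-0.8,0],[0,0,-0.8,0],[0,0,-0.8,0],[0,0,-0.4,0],[0,0,0,0]]]'
python3 plan.py 522 190 250 1.696
```

```text
clock: 22.12
eef_pos: [482.7, -277.3, 252.5]
tool_rot: [-3.141, 0.005, 2.679]
force: [-0.3, -0.4, -1.8]
width: 35.7
gripper_force: 59.1
now [ 482.7 -277.3  252.5] 2.679 w 35.7 clk 22.12 q7 1.69 | turn units 12.29  then tool shift units [18.35  3.89  0.1 ]  (before-turn axes) [ 6.93 17.43  0.06]
rel pivot x -19.2 z 252.5 force along u 0.5
```

```bash
python3 -m crank '[[[0,0,0,0.5],[0,0,0,0.9],[0,0,0,0.9],[0,0,0,0.9],[0,0,0,0.9],[0,0,0,0.9],[0,0,0,0.9],[0,0,0,0.9],[0,0,0,0.9],[0,0,0,0.9],[0,0,0,0.9],[0,0,0,0.9]]]'
python3 -m crank '[[[0.5,0.1,0,0.9],[0.9,0.19,0,0.9],[0.95,0.2,0,0.1],[0.95,0.2,0,0],[0.95,0.2,0,0],[0.95,0.2,0,0],[0.95,0.2,0,0],[0.95,0.2,0,0],[0.95,0.2,0,0],[0.95,0.2,0,0],[0.95,0.2,0,0],[0.95,0.2,0,0]]]'
python3 plan.py 522 190 250 1.696
```

```text
clock: 23.12
eef_pos: [480.9, -275.8, 248.6]
tool_rot: [-3.139, -0.002, 1.844]
force: [-0.2, -0.2, -2.6]
width: 35.5
gripper_force: 59.1
clock: 24.12
eef_pos: [499.7, 2.5, 248.8]
tool_rot: [-3.139, 0.0, 1.696]
force: [0.6, 0.1, -0.8]
width: 35.9
gripper_force: 59.1
now [499.7   2.5 248.8] 1.696 w 35.9 clk 24.12 q7 0.33 | turn units -0.0  then tool shift units [ 7.33  1.82 -0.05]  (before-turn axes) [ 7.33  1.82 -0.05]
rel pivot x -277.5 z 248.8 force along u -0.4
```

```bash
python3 -m crank '[[[0.92,0.22,0,0],[0.92,0.23,0,0],[0.92,0.23,0,0],[0.92,0.23,0,0],[0.92,0.23,0,0],[0.92,0.23,0,0],[0.9,0.23,0,0],[0.6,0.2,0,0],[0.3,0,0,0],[0,0,0,0],[0,0,0,0]]]'
cat > bar.py <<'E'
from fit import *
c=cam("wrist");save(c,"w5.png");im=c["img"].astype(float).sum(2)
s=ctrl.read_state();p=np.array(s["eef_pos"])
u=np.array([-.123,.992]);v=np.array([u[1],-u[0]])
import sys
P=[]
img=cv2.GaussianBlur(im,(0,0),.7)
for y in np.arange(float(sys.argv[1]),float(sys.argv[2]),4):
    x0=527.2-.123*(y-240)
    ds=np.arange(-18,18.01,.25)
    pr=np.array([proj(c,(x0+d,y,153)) for d in ds])
    prof=cv2.remap(img.astype(np.float32),pr[:,1].astype(np.float32)[None],pr[:,0].astype(np.float32)[None],1)[0]
    g=np.gradient(prof)
    # right edge: bar->bright base (strong); left edge
    i=len(ds)//2; l=g[:i].argmin(); r=i+g[i:].argmax()
    P.append((y,x0+ds[l],x0+ds[r]))
P=np.array(P);w=P[:,2]-P[:,1]; print("width med",np.median(w).round(2), "spread",w.std().round(2))
ok=abs(w-np.median(w))<1.5
m=(P[ok,1]+P[ok,2])/2;k=np.polyfit(P[ok,0]-322,m,1);res=m-np.polyval(k,P[ok,0]-322)
print("n",ok.sum(),"x at y322",k[1].round(2),"yaw",(-np.arctan(k[0])).round(4),"res",res.std().round(2))
kr=np.polyfit(P[:,0]-322,P[:,2],1);print("right edge",kr.round(3),"std",(P[:,2]-np.polyval(kr,P[:,0]-322)).std().round(2))
for t,z in(("rail_bay",159),("keeper_grip",192)):
    print(t,[(round(d["confidence"],2),atz(c,d["position"],z).round(1)) for d in ctrl.place_of("wrist",t)[:2]])
E
python3 plan.py 518 323 250 1.696; python3 bar.py 275 375
```

```text
clock: 25.03
eef_pos: [522.1, 187.4, 249.5]
tool_rot: [-3.14, 0.001, 1.695]
force: [0.5, -0.8, -1.3]
width: 35.8
gripper_force: 59.1
now [522.1 187.4 249.5] 1.695 w 35.8 clk 25.03 q7 -0.0 | turn units -0.01  then tool shift units [ 5.4   0.51 -0.02]  (before-turn axes) [ 5.4   0.51 -0.03]
rel pivot x -453.2 z 249.5 force along u 0.5
width med 18.0 spread 3.76
n 19 x at y322 513.78 yaw 0.2602 res 2.11
right edge [-2.63000e-01  5.23684e+02] std 2.65
rail_bay [(0.93, array([520.7, 322.7, 159. ]))]
keeper_grip []
```

```bash
cat >> bar.py <<'E'
for a in P[::2]: print(a.round(1).tolist(),end=" ")
for y in(250,300,340,380): print(y,proj(c,(527.2-.123*(y-240),y,153)).round(1))
E
python3 bar.py 262 385; python3 - <<'E'
import cv2
im=cv2.imread("pics/w5.png")
for r in range(4,200,24):
    row=im[r,300:360].astype(int)
    t=row[:,0]-row[:,2]
    print(r,[300+i for i in range(60) if t[i]>2][:1],[300+i for i in range(60) if t[i]>2][-1:],row[::3].sum(1).tolist())
E
```

```text
width med 18.0 spread 4.3
n 24 x at y322 513.54 yaw 0.2383 res 1.69
right edge [-2.32000e-01  5.23783e+02] std 3.34
rail_bay [(0.72, array([519.1, 321.6, 159. ]))]
keeper_grip [(0.32, array([627.1, 223. , 192. ])), (0.25, array([518.1, 315.1, 192. ]))]
[262.0, 517.2, 534.7] [270.0, 516.3, 533.5] [278.0, 515.0, 532.3] [286.0, 514.3, 531.8] [294.0, 513.1, 530.6] [302.0, 512.1, 529.3] [310.0, 510.3, 528.1] [318.0, 499.9, 527.9] [326.0, 501.1, 526.6] [334.0, 502.9, 525.4] [342.0, 496.7, 514.7] [350.0, 495.7, 513.7] [358.0, 494.7, 512.7] [366.0, 493.7, 511.7] [374.0, 492.7, 510.7] [382.0, 491.7, 509.7] 250 [125.2 338.4]
300 [ 55.6 339.3]
340 [ -7.1 340.2]
380 [-77.2 341.1]
4 [330] [352] [594, 597, 599, 595, 600, 604, 606, 563, 350, 349, 249, 311, 365, 401, 443, 394, 341, 284, 509, 621]
28 [330] [351] [595, 596, 597, 595, 602, 475, 354, 355, 355, 353, 255, 318, 372, 408, 444, 394, 340, 282, 539, 616]
52 [331] [351] [602, 608, 607, 611, 485, 367, 368, 362, 362, 534, 291, 326, 379, 414, 440, 393, 338, 271, 602, 621]
76 [330] [350] [604, 608, 616, 614, 490, 364, 362, 365, 367, 535, 301, 331, 384, 417, 433, 383, 332, 293, 614, 631]
100 [330] [350] [609, 610, 610, 619, 515, 366, 367, 369, 370, 538, 302, 338, 394, 422, 423, 384, 321, 344, 630, 632]
124 [331] [350] [608, 612, 615, 616, 516, 365, 366, 369, 366, 443, 297, 335, 403, 421, 413, 376, 310, 396, 611, 619]
148 [300] [359] [198, 200, 200, 203, 198, 203, 206, 212, 205, 210, 213, 209, 212, 201, 203, 206, 206, 208, 208, 207]
172 [300] [359] [200, 196, 199, 204, 200, 199, 198, 208, 207, 211, 211, 214, 204, 205, 203, 203, 203, 198, 207, 203]
196 [300] [359] [189, 198, 200, 199, 199, 198, 205, 208, 205, 214, 213, 211, 206, 205, 211, 201, 204, 200, 205, 205]
```

```bash
python3 bar.py 254 314 | head -6; python3 plan.py 517.8 323 250 1.704
```

```text
width med 17.25 spread 0.26
n 15 x at y322 518.24 yaw 0.13 res 0.17
right edge [-1.28000e-01  5.26992e+02] std 0.25
rail_bay [(0.85, array([519.8, 323.1, 159. ]))]
keeper_grip []
[254.0, 518.5, 535.2] [262.0, 517.5, 535.0] [270.0, 516.5, 533.8] [278.0, 515.3, 532.5] [286.0, 514.3, 531.3] [294.0, 513.3, 530.8] [302.0, 512.3, 529.6] [310.0, 510.6, 528.3] 250 [126.5 338.2]
now [522.6 188.4 250.2] 1.696 w 35.7 clk 25.48 q7 -0.0 | turn units -0.11  then tool shift units [5.36 0.52 0.01]  (before-turn axes) [5.37 0.48 0.01]
rel pivot x -454.3 z 250.2 force along u 0.7
```

```bash
python3 -m crank '[[[0.6,0.06,0,-0.06],[0.9,0.09,0,0],[0.9,0.09,0,0],[0.9,0.09,0,0],[0.9,0.09,0,0],[0.7,0.07,0.3,0],[0.4,0.03,0.5,0],[0,0,0.6,0],[0,0,0.5,0],[0,0,0.2,0],[0,0,0,0],[0,0,0,0]]]'
python3 plan.py 518.1 323 170 1.70
python3 - <<'E'
from fit import *
c=cam("wrist"); L=ctrl.trace("wrist","saddle")
for d in L[:2]:
    m=np.array(d["mask"]);yx=np.argwhere(m);print(round(d["confidence"],2),m.sum(),yx.min(0),yx.max(0))
for t in("saddle_crown","rail_bay"): print(t,[(round(d["confidence"],2),np.array(d["position"]).round(1),atz(c,d["position"],235 if "c" in t else 159).round(1)) for d in ctrl.place_of("wrist",t)[:2]])
s=cam("scene");a=cv2.resize(s["img"][80:240,310:470],(560,560))
save({"img":np.hstack([a])},"hang.png")
E
```

```text
clock: 26.48
eef_pos: [518.3, 321.3, 197.1]
tool_rot: [-3.141, 0.001, 1.7]
force: [0.3, 0.4, -1.2]
width: 35.9
gripper_force: 59.1
now [518.3 321.3 197.1] 1.7 w 35.9 clk 26.48 q7 -0.18 | turn units 0.0  then tool shift units [ 0.07 -0.    1.09]  (before-turn axes) [ 0.07 -0.    1.09]
rel pivot x -571.5 z 197.1 force along u -0.5
0.59 19184 [128 272] [342 373]
0.47 138 [381 453] [399 470]
saddle_crown [(0.59, array([292.2, 326.9]), array([518.9, 322.4, 235. ]))]
rail_bay []
```

View pics/hang.png

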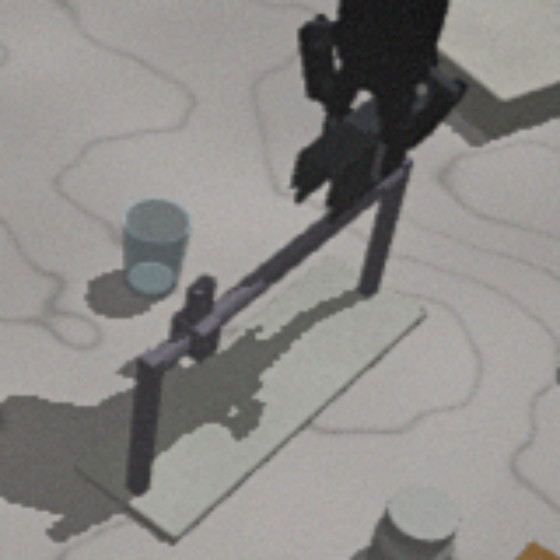

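The picture shows the saddle held crown-up right above the bar's far bay. I'll descend, watching the force.

```bash
python3 -m crank '[[[0.03,0,0.3,0],[0,0,0.4,0],[0,0,0.4,0],[0,0,0,0]]]'
python3 -m crank '[[[0,0,0.4,0],[0,0,0.4,0],[0,0,0.4,0],[0,0,0.2,0],[0,0,0,0]]]'
python3 plan.py 518.1 323 125 1.70
```

```text
clock: 27.07
eef_pos: [516.4, 321.9, 167.2]
tool_rot: [-3.137, 0.002, 1.701]
force: [0.3, -0.9, -2.6]
width: 36.2
gripper_force: 59.0
clock: 27.48
eef_pos: [517.1, 322.1, 133.2]
tool_rot: [-3.139, 0.001, 1.701]
force: [-0.1, -0.1, -2.0]
width: 35.7
gripper_force: 59.0
now [517.1 322.1 133.2] 1.701 w 35.7 clk 27.48 q7 -0.15 | turn units 0.01  then tool shift units [0.03 0.04 0.33]  (before-turn axes) [0.03 0.04 0.33]
rel pivot x -571.7 z 133.2 force along u 0.1
```

No contact, so it straddles. Next come fine steps to seat it.

```bash
python3 -m crank '[[[0,0.04,0.1,0],[0,0,0.1,0],[0,0,0,0]]]';python3 -m crank '[[[0,0,0.08,0],[0,0,0,0]]]';python3 -m crank '[[[0,0,0.06,0],[0,0,0,0]]]'
```

```text
clock: 27.73
eef_pos: [519.3, 322.7, 130.0]
tool_rot: [3.141, -0.0, 1.701]
force: [0.0, -0.6, -1.4]
width: 35.8
gripper_force: 59.1
clock: 27.9
eef_pos: [519.2, 322.7, 128.0]
tool_rot: [3.142, -0.0, 1.701]
force: [-0.4, 0.8, -1.1]
width: 35.6
gripper_force: 59.1
clock: 28.07
eef_pos: [519.1, 322.7, 126.5]
tool_rot: [-3.142, -0.0, 1.701]
force: [-0.5, 0.6, -1.9]
width: 35.7
gripper_force: 59.1
```

```bash
python3 -m crank '[[[0,0,0.06,0],[0,0,0,0]]]';python3 -m crank '[[[0,0,0.06,0],[0,0,0,0]]]';python3 -m crank '[[[0,0,0.06,0],[0,0,0,0]]]'
```

```text
clock: 28.23
eef_pos: [519.4, 322.8, 125.2]
tool_rot: [3.141, -0.0, 1.701]
force: [-0.3, 0.3, -0.2]
width: 35.7
gripper_force: 59.0
clock: 28.4
eef_pos: [519.7, 323.0, 124.5]
tool_rot: [3.14, -0.001, 1.701]
force: [-1.0, -1.0, 6.0]
width: 35.5
gripper_force: 59.2
clock: 28.57
eef_pos: [519.8, 323.1, 124.3]
tool_rot: [3.14, -0.001, 1.701]
force: [-3.4, -1.6, 13.6]
width: 35.4
gripper_force: 59.1
```

Seated. I'll ease off, release and rise.

```bash
python3 -m crank '[[[0,0,-0.08,0],[0,0,0,0]]]'; python3 -m crank '[[[0,0,0,0],[0,0,0,0],[0,0,0,0],[0,0,0,0],[0,0,0,0]]]' -0.7
python3 -m crank '[[[0,0,-0.4,0],[0,0,-0.8,0],[0,0,-0.9,0],[0,0,-0.9,0],[0,0,-0.9,0],[0,0,-0.9,0],[0,0,0,0],[0,0,0,0]]]'
cat > hang.py <<'E'
from fit import *
# hanging fit: saddle crown up on the bar, tilt & position
def run(cams,ref):
    C={n:cam(n) for n in cams}; M={n:np.kron(mask(n,"saddle",ref[n])[0].astype(np.uint8),np.ones((S,S),np.uint8)) for n in cams}
    A=[box(-52+0,52,-18,18,-54,-20)*[1,1,1],box(-65,65,-18,18,-30,4)]  # along,lateral,height rel seat
    def cost(v):
        x,y,tilt,yaw=v;t=0
        for n in cams:
            im=np.zeros_like(M[n])
            for b in A:
                lat=b[:,1]*np.cos(tilt)+b[:,2]*np.sin(tilt);h=159+b[:,2]*np.cos(tilt)-b[:,1]*np.sin(tilt)
                X=np.c_[x+lat*np.cos(yaw)-b[:,0]*np.sin(yaw),y+lat*np.sin(yaw)+b[:,0]*np.cos(yaw),h]
                q=np.array([proj(C[n],p)[::-1] for p in X]);cv2.fillConvexPoly(im,cv2.convexHull((q*S+S/2).round().astype(np.int32)),1)
            t+=1-(im&M[n]).sum()/(im|M[n]).sum()
        return t/len(cams)
    p=np.array([518.5,322.7,0,.13]);r=minimize(cost,p,method="Nelder-Mead",options=dict(initial_simplex=p+np.vstack([np.zeros(4),np.diag([5,5,.15,.05])]),xatol=.02,fatol=1e-5))
    print(cams,"x,y,tilt,yaw",r.x.round(3),round(r.fun,4),"barx there",round(518.24-.1307*(r.x[1]-322),1))
E
python3 - <<'E'
from hang import *
for n in("wrist","scene","top"):
    cam(n);print(n,[(round(d["confidence"],2),np.array(d["position"]).round(0).tolist(),np.array(d["mask"]).sum()) for d in ctrl.trace(n,"saddle")])
E
python3 plan.py 519 323 274 1.7
```

```text
clock: 28.73
eef_pos: [519.5, 322.9, 124.6]
tool_rot: [3.141, -0.0, 1.701]
force: [0.4, -0.7, -1.5]
width: 35.5
gripper_force: 59.4
clock: 29.15
eef_pos: [519.2, 322.7, 123.9]
tool_rot: [-3.141, 0.0, 1.701]
force: [0.5, -0.4, -0.0]
width: 72.6
gripper_force: 0.0
clock: 29.82
eef_pos: [520.0, 323.0, 246.0]
tool_rot: [3.138, -0.002, 1.701]
force: [-0.9, 0.0, -0.9]
width: 72.5
gripper_force: 0.0
wrist [(0.72, [196.0, 322.0], np.int64(6872))]
scene [(0.77, [365.0, 198.0], np.int64(1854)), (0.74, [140.0, 408.0], np.int64(685)), (0.73, [214.0, 267.0], np.int64(975))]
top [(0.91, [165.0, 448.0], np.int64(966)), (0.88, [254.0, 322.0], np.int64(923)), (0.69, [209.0, 166.0], np.int64(760))]
now [518.7 322.5 243.1] 1.701 w 72.5 clk 30.12 q7 -0.21 | turn units 0.01  then tool shift units [ 0.02  0.02 -1.24]  (before-turn axes) [ 0.02  0.01 -1.24]
rel pivot x -572.7 z 243.1 force along u -0.5
```

```bash
python3 - <<'E'
from hang import *
run(("wrist",),{"wrist":(196,322)})
run(("scene","top"),{"scene":(140,408),"top":(209,166)})
E
python3 -m crank '[[[-0.6,0,0,0],[-0.95,0,0,0],[-0.95,0,0,0],[-0.95,0,0,0],[-0.95,0,0,0],[-0.95,0,0,0],[-0.95,0,0,0],[-0.5,0,0,0],[0,0,0,0],[0,0,0,0]]]' -1
python3 - <<'E'
from h import *
c=cam("wrist")
print([(round(d["confidence"],2),np.array(d["position"]).round(1),atz(c,d["position"],192).round(1)) for d in ctrl.place_of("wrist","keeper_grip")[:3]])
E
python3 plan.py 543.5 127 172 1.70
```

```text
('wrist',) x,y,tilt,yaw [5.1857e+02 3.2256e+02 4.4000e-02 1.3100e-01] 0.0332 barx there 518.2
('scene', 'top') x,y,tilt,yaw [5.18182e+02 3.23924e+02 5.80000e-02 1.47000e-01] 0.2346 barx there 518.0
clock: 31.25
eef_pos: [541.3, 153.9, 244.2]
tool_rot: [3.141, -0.001, 1.699]
force: [-0.2, 1.1, -0.6]
width: 85.7
gripper_force: 0.0
[(0.68, array([252.4, 322.8]), array([543.4, 127.7, 192. ]))]
now [541.  156.  243.9] 1.703 w 85.3 clk 31.35 q7 0.07 | turn units 0.04  then tool shift units [-1.16 -0.05  2.88]  (before-turn axes) [-1.17 -0.05  2.87]
rel pivot x -433.4 z 243.9 force along u -0.0
```

The saddle hangs straight (tilt 0.04, on the bar line). Now I grip the keeper tab.

```bash
python3 -m crank '[[[-0.6,-0.03,0,0],[-0.56,-0.02,0,0],[0,0,0.5,0],[0,0,0.7,0],[0,0,0.7,0],[0,0,0.6,0],[0,0,0.35,0],[0,0,0,0]]]'
python3 -m crank '[[[0,0,0,0],[0,0,0,0],[0,0,0,0],[0,0,0,0],[0,0,0,0],[0,0,0,0],[0,0,0,0],[0,0,0,0],[0,0,0,0],[0,0,0,0]]]' 1
python3 plan.py 528.5 242 172 1.70
```

```text
clock: 32.02
eef_pos: [542.5, 125.4, 171.0]
tool_rot: [-3.138, 0.0, 1.702]
force: [-0.1, 0.6, 0.6]
width: 85.4
gripper_force: 0.0
clock: 32.85
eef_pos: [544.1, 125.3, 173.3]
tool_rot: [3.141, -0.0, 1.701]
force: [-0.9, -0.0, 6.2]
width: 11.0
gripper_force: 60.1
now [544.1 125.3 173.3] 1.701 w 11.0 clk 32.85 q7 0.17 | turn units 0.01  then tool shift units [ 4.71 -0.02  0.05]  (before-turn axes) [ 4.71 -0.01  0.06]
rel pivot x -407.3 z 173.3 force along u 0.4
```

```bash
python3 -m crank '[[[0,0,-0.1,0],[0.3,0,0,0],[0.4,0,0,0],[0.5,0,0,0],[0.5,0,0,0],[0.5,0,0,0],[0.5,0,0,0],[0.5,0,0,0],[0.4,0,0,0],[0.3,0,0,0],[0.2,0,0,0],[0,0,0,0]]]'
python3 plan.py 529.1 238 172 1.70
```

```text
clock: 33.85
eef_pos: [530.8, 227.9, 173.6]
tool_rot: [3.141, 0.001, 1.702]
force: [6.1, 2.1, -14.3]
width: 10.9
gripper_force: 61.4
now [530.8 227.9 173.6] 1.702 w 10.9 clk 33.85 q7 -0.0 | turn units 0.03  then tool shift units [ 0.41 -0.02  0.06]  (before-turn axes) [ 0.41 -0.01  0.06]
rel pivot x -493.3 z 173.6 force along u -4.6
```

```bash
python3 -m crank '[[[0.15,0,0,0],[0.12,0,0,0],[0,0,0,0],[0,0,0,0]]]'; python3 -m crank '[[[0.06,0,0,0],[0.06,0,0,0],[0,0,0,0]]]'; python3 plan.py 529.1 238 172 1.70
```

```text
clock: 34.18
eef_pos: [530.0, 233.5, 173.5]
tool_rot: [3.141, 0.001, 1.701]
force: [5.2, 0.9, -13.7]
width: 10.5
gripper_force: 61.3
clock: 34.43
eef_pos: [530.0, 233.7, 173.5]
tool_rot: [3.142, 0.005, 1.7]
force: [5.4, -4.1, -13.3]
width: 10.8
gripper_force: 61.4
now [530.  233.7 173.5] 1.7 w 10.8 clk 34.43 q7 -0.02 | turn units -0.01  then tool shift units [ 0.17 -0.01  0.06]  (before-turn axes) [ 0.17 -0.01  0.06]
rel pivot x -498.2 z 173.5 force along u 1.3
```

```bash
python3 -m crank '[[[0.08,0,0,0],[0.08,0,0,0],[0,0,0,0]]]'; python3 -m crank '[[[0.1,0,0,0],[0,0,0,0],[0,0,0,0]]]'
python3 - <<'E'
from h import *
for n in("scene","top","wrist"):
    c=cam(n);print(n,[(round(d["confidence"],2),np.array(d["position"]).round(1),atz(c,d["position"],192).round(1)) for d in ctrl.place_of(n,"keeper_grip")[:2]])
E
```

```text
clock: 34.68
eef_pos: [530.0, 233.9, 173.6]
tool_rot: [-3.141, 0.009, 1.697]
force: [5.7, -10.9, -12.1]
width: 10.6
gripper_force: 61.6
clock: 34.93
eef_pos: [530.0, 234.0, 173.6]
tool_rot: [-3.141, 0.012, 1.696]
force: [6.2, -14.6, -10.5]
width: 11.2
gripper_force: 61.7
scene [(0.42, array([141.8, 391.4]), array([523.9, 238.4, 192. ])), (0.24, array([161.8, 353.4]), array([518.5, 105.5, 192. ]))]
top [(0.38, array([203.5, 190.2]), array([532.6, 242.1, 192. ])), (0.16, array([143.8, 224.9]), array([680.7, 160.5, 192. ]))]
wrist [(0.7, array([263.4, 325.4]), array([529.7, 237.9, 192. ]))]
```

It's a firm stop with the keeper at y≈238, where its home should be. I'll ease off, release, rise and check.

```bash
python3 -m crank '[[[-0.15,0,0,0],[-0.07,0,0,0],[0,0,0,0]]]'; python3 -m crank '[[[0,0,0,0],[0,0,0,0],[0,0,0,0],[0,0,0,0],[0,0,0,0]]]' -0.4
python3 -m crank '[[[0,0,-0.4,0],[0,0,-0.7,0],[0,0,-0.8,0],[0,0,-0.8,0],[0,0,-0.8,0],[0,0,-0.5,0],[0,0,0,0],[0,0,0,0],[0,0,0,0]]]'
python3 - <<'E'
from hang import *
c=cam("wrist");print([(round(d["confidence"],2),atz(c,d["position"],192).round(1)) for d in ctrl.place_of("wrist","keeper_grip")[:2]])
run(("scene","top"),{"scene":(140,408),"top":(209,166)})
L=ctrl.trace("wrist","saddle");print([(round(d["confidence"],2),np.array(d["position"]).round(0)) for d in L])
E
python3 plan.py 519 310 274 1.7
```

```text
clock: 35.48
eef_pos: [530.0, 233.8, 173.6]
tool_rot: [-3.142, 0.005, 1.698]
force: [5.5, -4.9, -13.4]
width: 10.6
gripper_force: 61.4
clock: 35.9
eef_pos: [529.0, 238.1, 175.7]
tool_rot: [3.141, -0.001, 1.702]
force: [0.4, 0.1, -0.2]
width: 59.6
gripper_force: 0.0
clock: 36.65
eef_pos: [528.4, 237.5, 274.8]
tool_rot: [-3.14, 0.0, 1.701]
force: [-0.1, 0.3, 0.8]
width: 60.1
gripper_force: 0.0
[(0.9, array([527.4, 235.3, 192. ]))]
('scene', 'top') x,y,tilt,yaw [ 5.14463e+02  3.32199e+02 -8.00000e-02  2.20000e-01] 0.4571 barx there 516.9
[(0.8, array([362., 200.])), (0.6, array([ 83., 330.]))]
now [528.9 237.4 274.8] 1.701 w 59.6 clk 37.0 q7 -0.08 | turn units 0.01  then tool shift units [ 2.93 -0.02  0.03]  (before-turn axes) [ 2.93 -0.02  0.03]
rel pivot x -501.0 z 274.8 force along u 0.3
```

```bash
python3 -m crank '[[[0.6,0,0,0],[0.9,0,0,0],[0.9,0,0,0],[0.5,0,0,0],[0,0,0,0],[0,0,0,0]]]' -1
python3 - <<'E'
from hang import *
L=[]; c=cam("wrist");save(c,"w6.png")
L=ctrl.trace("wrist","saddle");print([(round(d["confidence"],2),np.array(d["position"]).round(0)) for d in L])
d=min(L,key=lambda d:abs(d["position"][1]-325)); run(("wrist",),{"wrist":tuple(d["position"])})
for t,z in(("keeper_grip",192),("rail_bay",159),("rail",0)): print(t,[(round(d["confidence"],2),atz(c,d["position"],z).round(1)) for d in ctrl.place_of("wrist",t)[:2]])
for n,z in((("keeper_grip"),192),): 
  for d in ctrl.trace("wrist",n)[:1]:
    yx=np.argwhere(d["mask"]);print("keeper mask",yx.min(0),yx.max(0),[atz(c,(r,325),zz).round(1) for r,zz in((yx[:,0].min(),166),(yx[:,0].max(),166))])
print("expected block face px", [proj(c,(518.24-.13*(y-322),y,166)).round(1) for y in(239-12,239+12)])
E
```

```text
clock: 37.5
eef_pos: [519.3, 309.9, 274.9]
tool_rot: [-3.141, 0.001, 1.703]
force: [-0.1, -1.5, 0.1]
width: 85.3
gripper_force: 0.0
[(0.58, array([172., 328.])), (0.47, array([271., 323.]))]
('wrist',) x,y,tilt,yaw [508.754 341.315  -0.84    0.526] 0.7531 barx there 515.7
keeper_grip [(0.94, array([526.9, 235.5, 192. ]))]
rail_bay [(0.48, array([502.4, 329.6, 159. ]))]
rail []
keeper mask [246 308] [296 341] [array([526.2, 261.9, 166. ]), array([533.4, 207.9, 166. ])]
expected block face px [array([278.9, 324.7]), array([256.5, 324.8])]
```

```bash
python3 - <<'E'
from hang import *
run(("wrist",),{"wrist":(172,328)})
c=cam("wrist");g=c["img"].sum(2)
L=lambda y,o=0:(518.24-.13*(y-322)+o,y)
for k in(239,236):
  print(k,"tab top",[proj(c,(*L(k+s*10.9),200)).round(1)[0] for s in(1,-1)],"block top",[proj(c,(*L(k+s*11.9),166)).round(1)[0] for s in(1,-1)],"side(+13)",[proj(c,(*L(k+s*11.9,13),166)).round(1) for s in(1,-1)])
print("bay row",proj(c,(*L(322.3),159)).round(1),"post face",proj(c,(*L(322.3+72*.9915),162)).round(1))
print("c325",list(zip(range(236,300,2),g[236:300:2,323:328].mean(1).astype(int))))
print("side",list(zip(range(236,300,2),g[236:300:2,337:339].mean(1).astype(int))))
print("bar/post rows 20-110",list(zip(range(0,120,3),g[0:120:3,325:332].mean(1).astype(int))))
E
```

```text
('wrist',) x,y,tilt,yaw [5.18763e+02 3.23021e+02 4.30000e-02 1.35000e-01] 0.0221 barx there 518.1
239 tab top [np.float64(275.7), np.float64(298.2)] block top [np.float64(255.7), np.float64(277.9)] side(+13) [array([257.3, 338. ]), array([279.4, 337.7])]
236 tab top [np.float64(278.9), np.float64(301.2)] block top [np.float64(258.6), np.float64(280.7)] side(+13) [array([260.1, 338. ]), array([282.2, 337.6])]
bay row [180.2 324.5] post face [ 95.8 324.5]
c325 [(236, np.int64(180)), (238, np.int64(170)), (240, np.int64(163)), (242, np.int64(161)), (244, np.int64(158)), (246, np.int64(178)), (248, np.int64(316)), (250, np.int64(339)), (252, np.int64(314)), (254, np.int64(200)), (256, np.int64(282)), (258, np.int64(257)), (260, np.int64(176)), (262, np.int64(175)), (264, np.int64(178)), (266, np.int64(177)), (268, np.int64(176)), (270, np.int64(170)), (272, np.int64(159)), (274, np.int64(127)), (276, np.int64(155)), (278, np.int64(191)), (280, np.int64(196)), (282, np.int64(197)), (284, np.int64(196)), (286, np.int64(191)), (288, np.int64(195)), (290, np.int64(191)), (292, np.int64(190))
[... 941 characters left out ...]
, (21, np.int64(500)), (24, np.int64(498)), (27, np.int64(499)), (30, np.int64(480)), (33, np.int64(452)), (36, np.int64(488)), (39, np.int64(502)), (42, np.int64(507)), (45, np.int64(508)), (48, np.int64(507)), (51, np.int64(510)), (54, np.int64(511)), (57, np.int64(510)), (60, np.int64(512)), (63, np.int64(513)), (66, np.int64(514)), (69, np.int64(514)), (72, np.int64(513)), (75, np.int64(509)), (78, np.int64(373)), (81, np.int64(378)), (84, np.int64(372)), (87, np.int64(361)), (90, np.int64(349)), (93, np.int64(331)), (96, np.int64(191)), (99, np.int64(278)), (102, np.int64(316)), (105, np.int64(179)), (108, np.int64(177)), (111, np.int64(178)), (114, np.int64(175)), (117, np.int64(176))]
```

The numbers agree. The keeper's edges match the home prediction within a pixel, the post matches, and the saddle hangs centred with a tilt of 0.04. I'm handing the job in.

```bash
python3 -c "
from cell import ctrl
print(ctrl.finish_job())"
```

```text
the job is handed in; nothing more can be done
None
```

I handed the job in at about 38 s, before any verdict came back: by my last camera measurements the saddle hangs crown-up on the bar in its bay, let go, and the keeper is against its end stop, while the bottles, beaker, jar and stopper were never approached but not re-measured.

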